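# Hold the freshly glued pot tray square in the squaring jig

## Task

The small wooden pot tray has just been re-glued and has to set square. Lift it by its dark middle grip board, carry it level with its three pots still standing in it to the squaring jig (the plywood board with two red fences), set it flat on the board and press it fully into the corner so that its sides lie flush against both fences at once. Finish while still gripping it and pushing it against both fences - do not let go - and leave the other things on the bench alone.

Things in the scene. Friction and masses are not known exactly. Their poses are not given: they have to be found in the camera images.
- tray: Open wooden tray holding three pots, 150 (x) x 110 (y) mm outside, floor 6 mm, walls 8 mm thick and 45 mm high. A board 12 mm thick runs along x through the middle (y = 0); its central 70 mm (x -35 to 35) rises as a dark grip board to 80 mm above the underside. Tray without pots about 0.2 to 0.45 kg. Origin: centre of the underside, z up.
- jig: Squaring jig fixed to the bench: plywood board 260 (x) x 230 (y) x 15 mm, with two rigid red fences 20 mm thick, 40 mm high above the board, at right angles. Origin: centre of the underside. Far fence on the +x edge (inner face at x = +110 mm), left fence on the +y edge (inner face at y = +95 mm); other edges open. Turned up to 30 degrees; stands left or right of the robot.
- fence_far: Red fence on the jig's +x edge, 198 mm long along jig y, 40 mm high; its flat working face looks to jig -x. Fences and board are waxed against glue (friction 0.2 to 0.4); pushes of 10 to 20 N do them and the tray no harm. Origin: centre of its underside (on the board).
- fence_left: Red fence on the jig's +y edge, 228 mm long along jig x, 40 mm high; its flat working face looks to jig -y. Origin: centre of its underside (on the board).
- corner (a point): Point on top of the jig's board (15 mm above the bench) where the two fence faces, prolonged, meet; axes as the jig's, the tray goes on its -x, -y side. The fences stop 12 mm short of it, so there is a gap in the corner.
- pot_blue: White lidded pot with a blue lid, 30 mm across, 36 mm high, about 40 g, standing loose on the tray's floor (its top stays below the tray's rim), near tray x = +48, y = +26.5 mm. Origin: centre of its underside.
- pot_yellow: White lidded pot with a yellow lid, 30 mm across, 36 mm high, about 40 g, standing loose on the tray's floor (its top stays below the tray's rim), near tray x = -48, y = +26.5 mm. Origin: centre of its underside.
- pot_red: White lidded pot with a red lid, 30 mm across, 36 mm high, about 40 g, standing loose on the tray's floor (its top stays below the tray's rim), near tray x = +48, y = -26.5 mm. Origin: centre of its underside.
- brush_tin: Metal tin of brushes, 76 mm across, 185 mm high with brushes, a bystander to leave alone. Origin: centre of its underside.
- glue_bottle: White bottle with yellow label and orange cap, 56 mm across, 150 mm high, a bystander to leave alone. Origin: centre of its underside.
- paint_tin: Blue-labelled paint can, 90 mm across, 110 mm high, a bystander to leave alone. Origin: centre of its underside.
- carton: Yellow carton 60 x 90 x 50 mm, a bystander to leave alone. Origin: centre of its underside.
- hammer: Hammer lying flat, about 300 mm long, a bystander to leave alone. Origin: centre of its underside.
- sanding_block: Cork sanding block 65 x 110 x 35 mm, a bystander to leave alone. Origin: centre of its underside.
Mind the look-alikes: they are no part of the job. Leave any pink look-alike of the tray alone. Leave any grey look-alike of the pot_red alone.

How it is judged:
By the outcome, as a careful person would: the job done as asked, in the order asked, and still so for the second after the job is handed in, while the arm keeps its last pose, push and grip.
It also fails if it takes over 58 s, if anything falls off the work surface, if the arm or the gripper's body presses on something with over 40 N, if the wrist force passes 120 N, or if a joint passes its speed limit or range.

## Robot

A 6-joint arm with a two-finger parallel gripper is mounted at the origin on the work surface. World frame = base frame: x ahead of the robot, y to its left, z up, the work surface at z = 0. Lengths are in m, angles in degrees, forces in N, time in s.
With the tool pointing down it reaches from about 0.3 to 0.75 m from the base axis. Payload 8.5 kg.
Tool frame: the origin (TCP) lies midway between the tips of the shut fingers; the grasp point (between the pads) lies 19 mm behind it (env.pinch_z is the z of the grasp point in the tool frame, in m); z points along the fingers, y is the line along which they close (so a half turn about z gives the same grasp; the last joint's range is limited). The gripper opens to 85 mm and grips with 20 to 120 N. Pads are 22 mm wide; open, the fingers measure 114 mm over their backs; the gripper's body (76 mm by 85 mm) begins 54 mm behind the grasp point. The pads swing forward as they close: fully open they stand 13 mm farther back than shut.
Start: joints at [51.95, 21.807, 74.336, -0, 83.858, -12.336], TCP at [0.239, 0.496, 0.231] pointing down, gripper open.
Joint ranges: [-178.18, 178.18], [-50.72, 133.34], [12.68, 142.11], [-81.47, 261.47], [9.98, 163.14], [-165.26, 165.26]. Speed limits (degrees/s): [136.94, 136.94, 180, 180, 180, 180].

## Interface

Orientations are given as a 3x3 rotation matrix whose columns are the frame's x, y, z axes.
In Python, from rig import env gives the robot as it stands.
- The arm moves only by the tool arm_command, never from a script. Its argument "deltas" is a list of rows, each an object of numbers: "rx", "ry", "rz": the turn, a rotation vector about the tool's x, y, z in rad; "dx", "dy", "dz": the shift along the tool's x, y, z in m; "fingers": the finger opening in m, from 0 to 0.0854. In form: [{"rx": .., "ry": .., "rz": .., "dx": .., "dy": .., "dz": .., "fingers": ..}, ...]. A call has 1 to 12 rows; each row shifts and turns the commanded pose from where the row before left it, along the tool's axes as they then stand; what a row does not reach is not made up. A row lasts 1/10 s, in which the tool goes at most 50 mm and 8.59 degrees, less where a joint would pass 70% of its speed; a pose out of reach is approached as far as the arm can. A call is refused whole if a number of a shift passes 0.05 or a number of a turn 0.15, either way. A call with a gripper value outside its range is refused whole. The fingers move at their own pace and stop on an object; "squeeze" is the grip in N (left out, the last holds). Time passes only in rows, so rows that do not move let the fingers close. It gives the time, the measured TCP pose, the force, the opening and the grip force at its end, in the units of the state.
- env.observe(): the state, without advancing time (a new reading comes with each control period).
- env.get_image(name): name is "scene" or "top" or "wrist"; returns a dict with "color" (420x560x3 uint8, blue, green, red), "camera_matrix" (3x3 intrinsics, pixels), "eye" and "orientation" of the camera in the world. Camera axes: x right, y up, looking along -z (the intrinsics and any distortion apply to the point x, -y, -z); pixel columns grow to the right and rows downward; lengths in m; the calibration is good to about 2 mm. A picture is of the moment at which its call begins. There is no depth.
- env.close_job(): hands the job in; it is judged then, once.
Trained networks look in a picture, given as the dict that the camera call returned (one of the last four; its "shot" number tells which), for a name from the list of things; names that differ only in an ending like _2 or _b are one class to them, and where a whole thing is asked for, a point or a joint stands for the part that bears it (a point fixed in the world has none). Each returns a list of dicts, best first, with "p" (0 to 1); they miss things now and then, are a little off and sometimes report something else, mostly with a low value. They report only what shows in the picture. A call takes as long as a camera call. They do not tell look-alikes from the thing itself.
- env.look_for(query, picture): "box" ([left, top, right, bottom] in pixels, round what is visible of it).
- env.tip_of(query, picture): "location" ([column, row] in pixels: a listed point, or the origin of a listed thing).
The state is a dict: "time_s": time; "q": joint angles; "qvel": joint speeds; "joint_efforts": joint torques, N m; "position": TCP position; "tool_rot": TCP orientation; "ft_force": force on the tool from outside, world axes, zero at the start; "wrist_torque": the same for the moment, N m; "grip_width": finger opening in m; "gripper_force": force on a finger pad.
Only numpy, scipy, OpenCV 4.12 (cv2) and the standard library are available. Lean on these libraries where they do the work, as an engineer would, in place of code of your own. Each camera call takes 0.05 s, during which the arm holds its last target. There are 200 camera calls.

## Working session

There is one attempt and no reset: what is moved stays moved. The work goes in short steps, Python scripts to look and compute and a tool call to move; the robot and the scene stay as the last step left them, time stands still between calls to the robot, and variables do not carry over. Pictures are saved under pics/ and viewed, at most 10 in all, crops included, and the job is handed in when it is done.

Besides the shell and the picture viewer there is one more tool, called by a JSON object that holds its "api" and its "payload". arm_command: Moves the arm, as the interface text tells. Its arguments: {"type":"object","properties":{"deltas":{"type":"array"},"squeeze":{"type":"number"}},"required":["deltas"]}

```bash
mkdir -p pics
cat > h.py <<'E'
import numpy as np, cv2
from rig import env
def ray(im,px):
    K=np.array(im["camera_matrix"]);R=np.array(im["orientation"]);e=np.array(im["eye"])
    d=np.linalg.solve(K,[px[0],px[1],1.]);d=R@np.array([d[0],-d[1],-d[2]]);return e,d
def at_z(im,px,z):
    e,d=ray(im,px);return (e+d*(z-e[2])/d[2])[:3]
def proj(im,P):
    K=np.array(im["camera_matrix"]);R=np.array(im["orientation"]);e=np.array(im["eye"])
    c=R.T@(np.array(P)-e);p=K@np.array([c[0],-c[1],-c[2]]);return p[:2]/p[2]
E
python3 - <<'E'
from h import *
a=env.get_image("top");b=env.get_image("scene")
print(a.keys(),a["eye"],a["orientation"],a["camera_matrix"],b["eye"])
cv2.imwrite("pics/top.png",cv2.resize(a["color"],(800,600),interpolation=cv2.INTER_CUBIC))
cv2.imwrite("pics/scene.png",b["color"])
for q in ["tray","jig","corner","fence_far","fence_left","pot_blue","pot_yellow","pot_red"]:
    print(q,[(np.round(d["location"],1),round(d["p"],2)) for d in env.tip_of(q,a)][:3])
print(env.pinch_z, {k:v for k,v in env.observe().items()})
E
```

```text
dict_keys(['color', 'camera_matrix', 'eye', 'orientation', 'shot']) [0.4119669  0.00525415 1.14191859] [[ 0.02781922  0.99536383 -0.09207031]
 [-0.99949925  0.02908713  0.01245766]
 [ 0.01507797  0.09167765  0.99567458]] [[444.58291908   0.         269.39778191]
 [  0.         444.58291908 212.76931928]
 [  0.           0.           1.        ]] [ 1.23038493 -0.96590215  1.00763146]
tray [(array([343.8, 225.6]), 0.84)]
jig [(array([192.2, 206.2]), 0.74)]
corner [(array([145.9, 178.3]), 0.75)]
fence_far [(array([183.7, 163. ]), 0.97)]
fence_left [(array([154.7, 226. ]), 0.77)]
pot_blue [(array([326.8, 215.8]), 0.43)]
pot_yellow [(array([346.8, 244.8]), 0.54), (array([146. , 179.6]), 0.52), (array([210.2, 122.7]), 0.47)]
pot_red [(array([342.1, 207.7]), 0.65), (array([337.4, 167.4]), 0.41)]
-0.0187 {'time_s': 0.5, 'q': array([ 5.19504039e+01,  2.18083180e+01,  7.43388713e+01,  8.91254486e-04,
        8.38586576e+01, -1.23338256e+01]), 'qvel': array([ 0.01764746, -0.05979615, -0.02381463,  0.00777374, -0.03157952,
        0.06234002]), 'joint_efforts': array([-1.44442849e-03, -4.48036945e+01, -2.31334430e+01, -1.71345623e-04,
        8.06691387e-04,  5.74094969e-06]), 'position': array([0.23860561, 0.4955039 , 0.23128831]), 'tool_rot': array([[-9.00956900e-01,  4.33908583e-01, -7.50752479e-05],
       [ 4.33908588e-01,  9.00956898e-01, -7.08274324e-05],
       [ 3.69069316e-05, -9.63882587e-05, -9.99999995e-01]]), 'ft_force': array([0.4370602 , 0.47239033, 0.17219892]), 'wrist_torque': array([ 0.01753216, -0.00700928,  0.00858949]), 'gripper_force': 0.0, 'grip_width': 0.08568750542721275}
```

View pics/top.png

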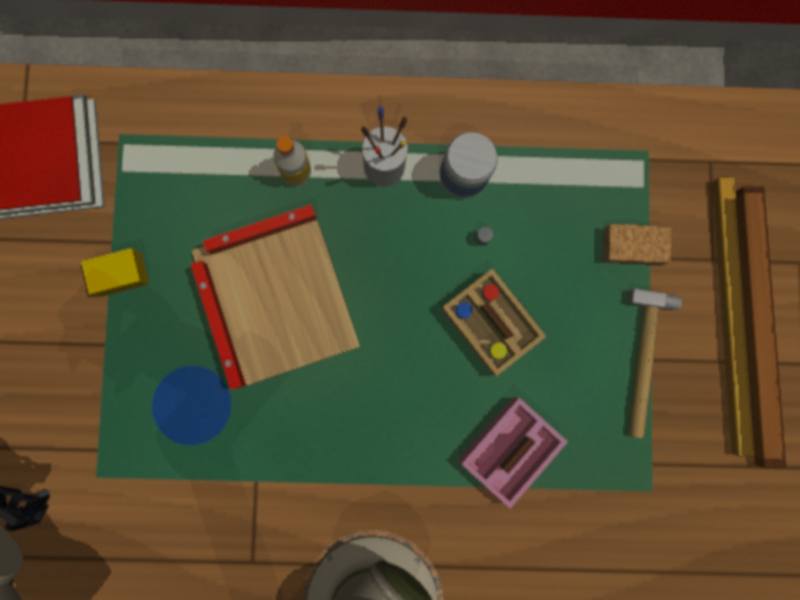

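View pics/scene.png

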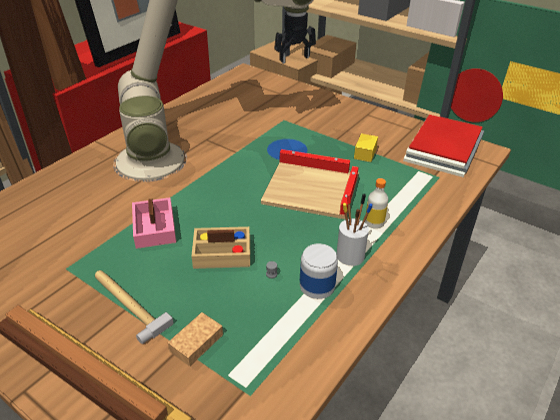

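The top view shows the real tray (wood) around (494,322) with red, blue and yellow pots. The pink look-alike is at (514,452) and the jig around (275,300), its corner near (198,250). The bystanders are clear of the straight path. Next I'll fit the models to the silhouettes.

```bash
cat >> h.py <<'E'
from scipy.optimize import minimize
S=3
def box(x0,x1,y0,y1,z0,z1): return np.array([[x,y,z] for x in(x0,x1) for y in(y0,y1) for z in(z0,z1)])
TRAY=[box(-.075,.075,-.055,.055,0,.045)]
JIG=[box(-.13,.13,-.115,.115,0,.015),box(.11,.13,-.115,.083,.015,.055),box(-.13,.098,.095,.115,.015,.055)]
def render(im,boxes,p,z=0):
    m=np.zeros((420*S,560*S),np.uint8);c,s=np.cos(p[2]),np.sin(p[2])
    for b in boxes:
        P=np.c_[b[:,0]*c-b[:,1]*s+p[0],b[:,0]*s+b[:,1]*c+p[1],b[:,2]+z]
        q=np.array([proj(im,v) for v in P])
        q=(q+.5)*S-.5
        cv2.fillConvexPoly(m,cv2.convexHull(np.round(q*16).astype(np.int32)),1,shift=4)
    return m
def fit(im,boxes,p0,mask,z=0):
    f=lambda v:(lambda r:np.sum(r!=mask)/np.sum(r))(render(im,boxes,(v[0]/100,v[1]/100,v[2]/10),z))
    v0=np.array([p0[0]*100,p0[1]*100,p0[2]*10])
    for st in(1,.3): 
        r=minimize(f,v0,method="Nelder-Mead",options=dict(initial_simplex=np.vstack([v0]+[v0+st*e for e in np.eye(3)]),xatol=.002,fatol=1e-5));v0=r.x
    return np.array([v0[0]/100,v0[1]/100,v0[2]/10]),r.fun
def nongreen(im,seed):
    c=cv2.resize(im["color"],None,fx=S,fy=S,interpolation=cv2.INTER_CUBIC)
    h=cv2.cvtColor(c,cv2.COLOR_BGR2HSV);g=((h[...,0]>50)&(h[...,0]<95)&(h[...,1]>90))
    m=(~g).astype(np.uint8)
    n,l=cv2.connectedComponents(m);k=l[int(seed[1]*S),int(seed[0]*S)]
    m=(l==k).astype(np.uint8)
    return cv2.morphologyEx(m,cv2.MORPH_CLOSE,np.ones((9,9),np.uint8))
E
python3 - <<'E'
from h import *
a=env.get_image("top")
vis=cv2.resize(a["color"],None,fx=S,fy=S,interpolation=cv2.INTER_CUBIC)
for n,B,seed,th in(("tray",TRAY,(360,230),.70),("jig",JIG,(192,210),.32)):
    m=nongreen(a,seed); print(n,m.sum())
    c=at_z(a,seed,.02); p,e=fit(a,B,(c[0],c[1],th),m)
    print(n,p[:2],np.degrees(p[2]),e)
    for mm,col in((m,(255,255,0)),(render(a,B,p),(0,0,255))):
        cs,_=cv2.findContours(mm,cv2.RETR_EXTERNAL,cv2.CHAIN_APPROX_NONE);cv2.drawContours(vis,cs,-1,col,1)
cv2.imwrite("pics/fit.png",vis[390:860,360:1160])
g=[d for d in env.tip_of("pot_red",a)]
print(a["eye"])
E
```

```text
tray 27627
tray [ 0.48855764 -0.19888414] 39.36543459995049 0.07068945471456807
jig 116989
jig [0.52201325 0.18973213] 20.369173731044075 0.2967092648216087
[0.4119669  0.00525415 1.14191859]
```

View pics/fit.png

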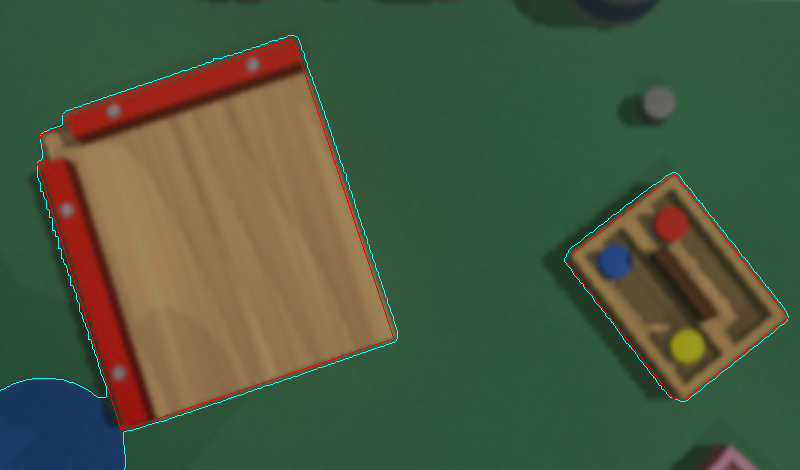

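The tray and jig fits overlay well; only the blue disc inflates the jig mask. I'll start moving: first the turn, then the traverse.

{"api": "arm_command", "payload": {"deltas": [{"rz":0.14},{"rz":0.14},{"rz":0.14},{"rz":0.14},{"rz":0.14},{"rz":0.14},{"rz":0.14},{"rz":0.14},{"rz":0.14},{"rz":0.14},{"rz":0.14},{"rz":0.14}]}}

```text
invalid input
```

{"api": "arm_command", "payload": {"deltas": [{"rz":0.11},{"rz":0.11},{"rz":0.1056},{"dx":-0.012,"dy":0.035},{"dx":-0.012,"dy":0.035},{"dx":-0.012,"dy":0.035},{"dx":-0.012,"dy":0.035},{"dx":-0.012,"dy":0.035},{"dx":-0.012,"dy":0.035},{"dx":-0.012,"dy":0.035},{"dx":-0.012,"dy":0.035},{"dx":-0.012,"dy":0.035}]}}

```text
invalid input
```

{"api": "arm_command", "payload": {"deltas": [{"dx":-0.013,"dy":0.035},{"dx":-0.013,"dy":0.035},{"dx":-0.013,"dy":0.035},{"dx":-0.013,"dy":0.035},{"dx":-0.013,"dy":0.035},{"dx":-0.013,"dy":0.035},{"dx":-0.013,"dy":0.035},{"dx":-0.013,"dy":0.035},{},{}]}}

```text
invalid input
```

```bash
cat >> h.py <<'E'
def deltas(target_xy,yaw):
    o=env.observe();R=np.array(o["tool_rot"]);p=np.array(o["position"])
    d=np.r_[np.array(target_xy)-p[:2],0]@R
    y=np.arctan2(R[1,0],R[0,0]);w=(y-yaw+np.pi)%(2*np.pi)-np.pi
    print("pos",p.round(4),"yaw",np.degrees(y).round(2),"z",R[:,2].round(4),"dx,dy",d[:2].round(4),"rz",w.round(4),"F",o["ft_force"].round(1),"T",o["wrist_torque"].round(2),"grip",round(o["grip_width"],4),round(o["gripper_force"],1),"t",o["time_s"])
E
python3 - <<'E'
from h import *
deltas((.4886,-.1989),np.radians(39.37))
w=env.get_image("wrist");a=env.get_image("top")
cv2.imwrite("pics/wrist.png",w["color"])
m=nongreen(a,(192,210))
h=cv2.cvtColor(cv2.resize(a["color"],None,fx=S,fy=S,interpolation=cv2.INTER_CUBIC),cv2.COLOR_BGR2HSV)
m[(h[...,0]>95)&(h[...,0]<135)&(h[...,1]>90)]=0
m=cv2.morphologyEx(m,cv2.MORPH_OPEN,np.ones((15,15),np.uint8))
p,e=fit(a,JIG,(.522,.19,.35),m);print(p,np.degrees(p[2]),e)
# edges independent check: fence tops
for X,Y in((.11,.095),): 
    c,s=np.cos(p[2]),np.sin(p[2]);print("corner",p[0]+X*c-Y*s,p[1]+X*s+Y*c)
K=w["camera_matrix"];print(w["eye"])
for P in TRAY[0][1::2]:
    c,s=np.cos(np.radians(39.37)),np.sin(np.radians(39.37))
    print(proj(w,[.4886+c*P[0]-s*P[1],-.1989+s*P[0]+c*P[1],.045]).round(0))
E
```

```text
pos [0.2386 0.4955 0.2313] yaw 154.28 z [-0. -0. -1.] dx,dy [-0.5265 -0.5172] rz 2.0056 F [-1.1  0.2  0.4] T [-0.03 -0.03  0.03] grip 0.0856 0.0 t 0.6
[0.5232641  0.18869598 0.35145153] 20.13668927320581 0.0530438352212841
corner 0.5938354450659701 0.31575771980607986
[0.16266204 0.53111925 0.3750616 ]
[-114.  526.]
[-109.  482.]
[-14. 552.]
[ -2. 511.]
```

View pics/wrist.png

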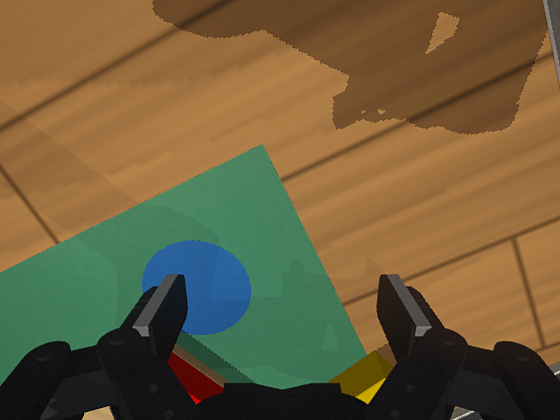

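The moves were refused, apparently because rows need all their keys. The wrist view still shows the start pose, so nothing has moved. I'll try again with full rows.

{"api": "arm_command", "payload": {"deltas": [{"rx":0,"ry":0,"rz":0.14,"dx":0,"dy":0,"dz":0,"fingers":0.085},{"rx":0,"ry":0,"rz":0.14,"dx":0,"dy":0,"dz":0,"fingers":0.085},{"rx":0,"ry":0,"rz":0.14,"dx":0,"dy":0,"dz":0,"fingers":0.085},{"rx":0,"ry":0,"rz":0.14,"dx":0,"dy":0,"dz":0,"fingers":0.085},{"rx":0,"ry":0,"rz":0.14,"dx":0,"dy":0,"dz":0,"fingers":0.085},{"rx":0,"ry":0,"rz":0.14,"dx":0,"dy":0,"dz":0,"fingers":0.085},{"rx":0,"ry":0,"rz":0.14,"dx":0,"dy":0,"dz":0,"fingers":0.085},{"rx":0,"ry":0,"rz":0.14,"dx":0,"dy":0,"dz":0,"fingers":0.085},{"rx":0,"ry":0,"rz":0.14,"dx":0,"dy":0,"dz":0,"fingers":0.085},{"rx":0,"ry":0,"rz":0.14,"dx":0,"dy":0,"dz":0,"fingers":0.085},{"rx":0,"ry":0,"rz":0.14,"dx":0,"dy":0,"dz":0,"fingers":0.085},{"rx":0,"ry":0,"rz":0.14,"dx":0,"dy":0,"dz":0,"fingers":0.085}]}}

```text
time_s: 1.9
position: [0.2386, 0.4955, 0.2313]
tool_rot: [[0.534, 0.845, -0.0], [0.845, -0.534, -0.0], [-0.0, 0.0, -1.0]]
ft_force: [0.1, -0.2, -0.3]
grip_width: 0.0849
gripper_force: 0.0
```

{"api": "arm_command", "payload": {"deltas": [{"rx":0,"ry":0,"rz":0.11,"dx":0,"dy":0,"dz":0,"fingers":0.085},{"rx":0,"ry":0,"rz":0.11,"dx":0,"dy":0,"dz":0,"fingers":0.085},{"rx":0,"ry":0,"rz":0.1056,"dx":0,"dy":0,"dz":0,"fingers":0.085},{"rx":0,"ry":0,"rz":0,"dx":-0.012,"dy":0.035,"dz":0,"fingers":0.085},{"rx":0,"ry":0,"rz":0,"dx":-0.012,"dy":0.035,"dz":0,"fingers":0.085},{"rx":0,"ry":0,"rz":0,"dx":-0.012,"dy":0.035,"dz":0,"fingers":0.085},{"rx":0,"ry":0,"rz":0,"dx":-0.012,"dy":0.035,"dz":0,"fingers":0.085},{"rx":0,"ry":0,"rz":0,"dx":-0.012,"dy":0.035,"dz":0,"fingers":0.085},{"rx":0,"ry":0,"rz":0,"dx":-0.012,"dy":0.035,"dz":0,"fingers":0.085},{"rx":0,"ry":0,"rz":0,"dx":-0.012,"dy":0.035,"dz":0,"fingers":0.085},{"rx":0,"ry":0,"rz":0,"dx":-0.012,"dy":0.035,"dz":0,"fingers":0.085},{"rx":0,"ry":0,"rz":0,"dx":-0.012,"dy":0.035,"dz":0,"fingers":0.085}]}}

```text
time_s: 3.1
position: [0.3552, 0.1821, 0.2315]
tool_rot: [[0.773, 0.634, 0.001], [0.634, -0.773, 0.0], [0.001, 0.0, -1.0]]
ft_force: [0.3, 1.2, -1.3]
grip_width: 0.0849
gripper_force: 0.0
```

{"api": "arm_command", "payload": {"deltas": [{"rx":0,"ry":0,"rz":0,"dx":-0.013,"dy":0.035,"dz":0,"fingers":0.085},{"rx":0,"ry":0,"rz":0,"dx":-0.013,"dy":0.035,"dz":0,"fingers":0.085},{"rx":0,"ry":0,"rz":0,"dx":-0.013,"dy":0.035,"dz":0,"fingers":0.085},{"rx":0,"ry":0,"rz":0,"dx":-0.013,"dy":0.035,"dz":0,"fingers":0.085},{"rx":0,"ry":0,"rz":0,"dx":-0.013,"dy":0.035,"dz":0,"fingers":0.085},{"rx":0,"ry":0,"rz":0,"dx":-0.013,"dy":0.035,"dz":0,"fingers":0.085},{"rx":0,"ry":0,"rz":0,"dx":-0.013,"dy":0.035,"dz":0,"fingers":0.085},{"rx":0,"ry":0,"rz":0,"dx":-0.013,"dy":0.035,"dz":0,"fingers":0.085},{"rx":0,"ry":0,"rz":0,"dx":0,"dy":0.035,"dz":0,"fingers":0.085},{"rx":0,"ry":0,"rz":0,"dx":0,"dy":0.035,"dz":0,"fingers":0.085},{"rx":0,"ry":0,"rz":0,"dx":0,"dy":0,"dz":0,"fingers":0.085}]}}

```text
time_s: 4.2
position: [0.4983, -0.156, 0.2307]
tool_rot: [[0.775, 0.632, 0.0], [0.632, -0.775, -0.001], [-0.0, 0.001, -1.0]]
ft_force: [-0.3, 0.0, 0.3]
grip_width: 0.0851
gripper_force: 0.0
```

Run:
```python
from h import *
deltas((.4886,-.1989),np.radians(39.37))
w=env.get_image("wrist");vis=w["color"].copy()
c,s=np.cos(np.radians(39.37)),np.sin(np.radians(39.37))
T=lambda P:proj(w,[.4886+c*P[0]-s*P[1],-.1989+s*P[0]+c*P[1],P[2]])
for pts in([(-.075,-.055,.045),(.075,-.055,.045),(.075,.055,.045),(-.075,.055,.045)],[(-.035,-.006,.08),(.035,-.006,.08),(.035,.006,.08),(-.035,.006,.08)]):
    cv2.polylines(vis,[np.round([T(P) for P in pts]).astype(np.int32)],True,(255,0,255),1)
cv2.imwrite("pics/w2.png",vis)
```

```text
pos [ 0.4983 -0.156   0.2307] yaw 39.23 z [ 4.e-04 -6.e-04 -1.e+00] dx,dy [-0.0346  0.0271] rz -0.0025 F [-0.3  0.   0.3] T [ 0.02 -0.02  0.01] grip 0.0851 0.0 t 4.2
```

View pics/w2.png

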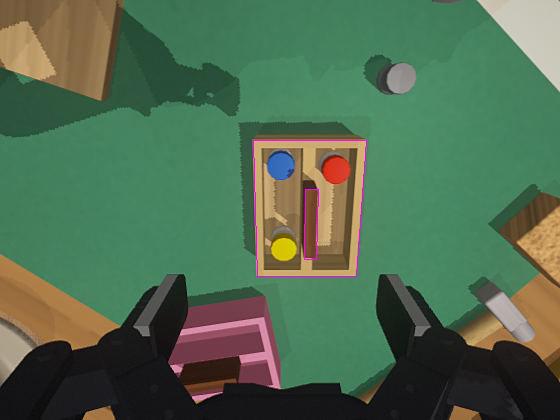

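The overlay matches tray and grip board within about 1 mm: rim (253–366, 140–277), grip board (304–318, 189–260). Next I descend and grip.

{"api": "arm_command", "payload": {"deltas": [{"rx":0,"ry":0,"rz":-0.0025,"dx":-0.0116,"dy":0.009,"dz":0,"fingers":0.06},{"rx":0,"ry":0,"rz":0,"dx":-0.0115,"dy":0.009,"dz":0,"fingers":0.06},{"rx":0,"ry":0,"rz":0,"dx":-0.0115,"dy":0.009,"dz":0.01,"fingers":0.06},{"rx":0,"ry":0,"rz":0,"dx":0,"dy":0,"dz":0.025,"fingers":0.06},{"rx":0,"ry":0,"rz":0,"dx":0,"dy":0,"dz":0.025,"fingers":0.06},{"rx":0,"ry":0,"rz":0,"dx":0,"dy":0,"dz":0.025,"fingers":0.06},{"rx":0,"ry":0,"rz":0,"dx":0,"dy":0,"dz":0.02,"fingers":0.06},{"rx":0,"ry":0,"rz":0,"dx":0,"dy":0,"dz":0,"fingers":0.06},{"rx":0,"ry":0,"rz":0,"dx":0,"dy":0,"dz":0,"fingers":0.06}]}}

```text
time_s: 5.15
position: [0.4869, -0.1961, 0.1266]
tool_rot: [[0.772, 0.636, -0.0], [0.636, -0.772, 0.0], [-0.0, -0.0, -1.0]]
ft_force: [0.5, -0.1, 0.0]
grip_width: 0.06
gripper_force: 0.0
```

Run:
```python
from h import *
deltas((.4886,-.1989),np.radians(39.37))
```

```text
pos [ 0.4869 -0.1961  0.1266] yaw 39.5 z [-1.e-04  1.e-04 -1.e+00] dx,dy [-0.0005  0.0032] rz 0.0023 F [ 0.5 -0.1  0. ] T [-0.01  0.02  0.  ] grip 0.06 0.0 t 5.15
```

{"api": "arm_command", "payload": {"deltas": [{"rx":0,"ry":0,"rz":0.0023,"dx":-0.0005,"dy":0.0032,"dz":0.02,"fingers":0.06},{"rx":0,"ry":0,"rz":0,"dx":0,"dy":0,"dz":0.02,"fingers":0.06},{"rx":0,"ry":0,"rz":0,"dx":0,"dy":0,"dz":0.02,"fingers":0.06},{"rx":0,"ry":0,"rz":0,"dx":0,"dy":0,"dz":0.015,"fingers":0.06},{"rx":0,"ry":0,"rz":0,"dx":0,"dy":0,"dz":0.0065,"fingers":0.06},{"rx":0,"ry":0,"rz":0,"dx":0,"dy":0,"dz":0,"fingers":0.06},{"rx":0,"ry":0,"rz":0,"dx":0,"dy":0,"dz":0,"fingers":0.06},{"rx":0,"ry":0,"rz":0,"dx":0,"dy":0,"dz":0,"fingers":0.06}]}}

```text
time_s: 5.95
position: [0.4892, -0.1989, 0.0458]
tool_rot: [[0.773, 0.635, 0.002], [0.635, -0.773, -0.001], [0.0, 0.002, -1.0]]
ft_force: [0.7, 0.0, 1.1]
grip_width: 0.0603
gripper_force: 0.0
```

Run:
```python
from h import *
deltas((.4886,-.1989),np.radians(39.37))
```

```text
pos [ 0.4892 -0.1989  0.0458] yaw 39.39 z [ 0.0015 -0.0011 -1.    ] dx,dy [-0.0004 -0.0004] rz 0.0004 F [0.7 0.  1.1] T [ 0.    0.05 -0.  ] grip 0.0603 0.0 t 5.95
```

{"api": "arm_command", "payload": {"deltas": [{"rx":0,"ry":0,"rz":0,"dx":0,"dy":0,"dz":0,"fingers":0.03},{"rx":0,"ry":0,"rz":0,"dx":0,"dy":0,"dz":0,"fingers":0.02},{"rx":0,"ry":0,"rz":0,"dx":0,"dy":0,"dz":0,"fingers":0.015},{"rx":0,"ry":0,"rz":0,"dx":0,"dy":0,"dz":0,"fingers":0.005},{"rx":0,"ry":0,"rz":0,"dx":0,"dy":0,"dz":0,"fingers":0.0},{"rx":0,"ry":0,"rz":0,"dx":0,"dy":0,"dz":0,"fingers":0.0},{"rx":0,"ry":0,"rz":0,"dx":0,"dy":0,"dz":0,"fingers":0.0},{"rx":0,"ry":0,"rz":0,"dx":0,"dy":0,"dz":0,"fingers":0.0}], "squeeze": 80}}

```text
time_s: 6.75
position: [0.4888, -0.1987, 0.0451]
tool_rot: [[0.773, 0.635, 0.0], [0.635, -0.773, -0.0], [0.0, 0.0, -1.0]]
ft_force: [-1.4, 1.4, 5.8]
grip_width: 0.011
gripper_force: 78.6
```

Run:
```python
from h import *
deltas((.4886,-.1989),np.radians(39.37))
```

```text
pos [ 0.4888 -0.1987  0.0451] yaw 39.39 z [ 3.e-04 -2.e-04 -1.e+00] dx,dy [-0.0003  0.    ] rz 0.0003 F [-1.4  1.4  5.8] T [ 0.2   0.21 -0.04] grip 0.011 78.6 t 6.75
```

{"api": "arm_command", "payload": {"deltas": [{"rx":0,"ry":0,"rz":0,"dx":0,"dy":0,"dz":-0.003,"fingers":0.0},{"rx":0,"ry":0,"rz":0,"dx":0,"dy":0,"dz":-0.006,"fingers":0.0},{"rx":0,"ry":0,"rz":0,"dx":0,"dy":0,"dz":-0.01,"fingers":0.0},{"rx":0,"ry":0,"rz":0,"dx":0,"dy":0,"dz":-0.013,"fingers":0.0},{"rx":0,"ry":0,"rz":0,"dx":0,"dy":0,"dz":-0.014,"fingers":0.0},{"rx":0,"ry":0,"rz":0,"dx":0,"dy":0,"dz":-0.012,"fingers":0.0},{"rx":0,"ry":0,"rz":0,"dx":0,"dy":0,"dz":-0.008,"fingers":0.0},{"rx":0,"ry":0,"rz":0,"dx":0,"dy":0,"dz":-0.004,"fingers":0.0},{"rx":0,"ry":0,"rz":0,"dx":0,"dy":0,"dz":0,"fingers":0.0},{"rx":0,"ry":0,"rz":0,"dx":0,"dy":0,"dz":0,"fingers":0.0}]}}

```text
time_s: 7.75
position: [0.4885, -0.1985, 0.1144]
tool_rot: [[0.773, 0.634, -0.001], [0.635, -0.773, 0.0], [-0.0, -0.001, -1.0]]
ft_force: [0.5, 0.2, -4.0]
grip_width: 0.0112
gripper_force: 78.0
```

Run:
```python
from h import *
deltas((.5305,.2126),np.radians(20.2))
w=env.get_image("wrist");s=env.get_image("scene")
c=cv2.resize(s["color"][140:340,120:360],(720,600),interpolation=cv2.INTER_CUBIC)
cv2.imwrite("pics/s3.png",np.hstack([cv2.resize(w["color"],(400,300)),cv2.resize(c,(360,300))]))
```

```text
pos [ 0.4885 -0.1985  0.1144] yaw 39.38 z [-7.e-04  5.e-04 -1.e+00] dx,dy [ 0.2933 -0.2911] rz 0.3348 F [ 0.5  0.2 -4. ] T [-0.04  0.05 -0.03] grip 0.0112 78.0 t 7.75
```

View pics/s3.png

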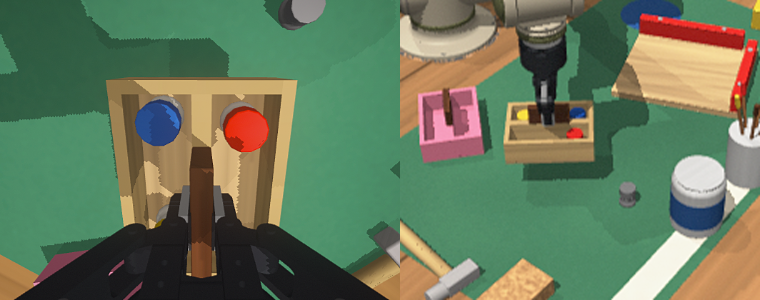

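The tray is lifted level, all three pots are standing, and the measured weight is about 4 N. Now I carry it over.

{"api": "arm_command", "payload": {"deltas": [{"rx":0,"ry":0,"rz":0,"dx":0.004,"dy":-0.004,"dz":0,"fingers":0.0},{"rx":0,"ry":0,"rz":0,"dx":0.008,"dy":-0.008,"dz":0,"fingers":0.0},{"rx":0,"ry":0,"rz":0,"dx":0.012,"dy":-0.012,"dz":0,"fingers":0.0},{"rx":0,"ry":0,"rz":0,"dx":0.016,"dy":-0.016,"dz":0,"fingers":0.0},{"rx":0,"ry":0,"rz":0,"dx":0.018,"dy":-0.018,"dz":0,"fingers":0.0},{"rx":0,"ry":0,"rz":0,"dx":0.018,"dy":-0.018,"dz":0,"fingers":0.0},{"rx":0,"ry":0,"rz":0,"dx":0.018,"dy":-0.018,"dz":0,"fingers":0.0},{"rx":0,"ry":0,"rz":0,"dx":0.018,"dy":-0.018,"dz":0,"fingers":0.0},{"rx":0,"ry":0,"rz":0,"dx":0.018,"dy":-0.018,"dz":0,"fingers":0.0},{"rx":0,"ry":0,"rz":0,"dx":0.018,"dy":-0.018,"dz":0,"fingers":0.0},{"rx":0,"ry":0,"rz":0,"dx":0.018,"dy":-0.018,"dz":0,"fingers":0.0},{"rx":0,"ry":0,"rz":0,"dx":0.018,"dy":-0.018,"dz":0,"fingers":0.0}]}}

```text
time_s: 9.05
position: [0.5136, 0.0628, 0.1149]
tool_rot: [[0.772, 0.635, -0.0], [0.635, -0.772, 0.0], [-0.0, -0.0, -1.0]]
ft_force: [-0.4, -0.4, -4.8]
grip_width: 0.0111
gripper_force: 78.0
```

{"api": "arm_command", "payload": {"deltas": [{"rx":0,"ry":0,"rz":0,"dx":0.018,"dy":-0.018,"dz":0,"fingers":0.0},{"rx":0,"ry":0,"rz":0,"dx":0.018,"dy":-0.018,"dz":0,"fingers":0.0},{"rx":0,"ry":0,"rz":0,"dx":0.018,"dy":-0.018,"dz":0,"fingers":0.0},{"rx":0,"ry":0,"rz":0,"dx":0.016,"dy":-0.016,"dz":0,"fingers":0.0},{"rx":0,"ry":0,"rz":0,"dx":0.013,"dy":-0.013,"dz":0,"fingers":0.0},{"rx":0,"ry":0,"rz":0,"dx":0.01,"dy":-0.01,"dz":0,"fingers":0.0},{"rx":0,"ry":0,"rz":0,"dx":0.007,"dy":-0.007,"dz":0,"fingers":0.0},{"rx":0,"ry":0,"rz":0,"dx":0.005,"dy":-0.004,"dz":0,"fingers":0.0},{"rx":0,"ry":0,"rz":0,"dx":0.003,"dy":-0.003,"dz":0,"fingers":0.0},{"rx":0,"ry":0,"rz":0,"dx":0.001,"dy":0,"dz":0,"fingers":0.0},{"rx":0,"ry":0,"rz":0,"dx":0,"dy":0,"dz":0,"fingers":0.0}]}}

```text
time_s: 10.15
position: [0.5306, 0.2118, 0.1148]
tool_rot: [[0.773, 0.634, -0.0], [0.634, -0.773, -0.0], [-0.0, 0.0, -1.0]]
ft_force: [0.6, -0.5, -4.4]
grip_width: 0.0112
gripper_force: 78.1
```

{"api": "arm_command", "payload": {"deltas": [{"rx":0,"ry":0,"rz":0.02,"dx":0,"dy":0,"dz":0,"fingers":0.0},{"rx":0,"ry":0,"rz":0.04,"dx":0,"dy":0,"dz":0,"fingers":0.0},{"rx":0,"ry":0,"rz":0.055,"dx":0,"dy":0,"dz":0,"fingers":0.0},{"rx":0,"ry":0,"rz":0.06,"dx":0,"dy":0,"dz":0,"fingers":0.0},{"rx":0,"ry":0,"rz":0.06,"dx":0,"dy":0,"dz":0,"fingers":0.0},{"rx":0,"ry":0,"rz":0.05,"dx":0,"dy":0,"dz":0,"fingers":0.0},{"rx":0,"ry":0,"rz":0.03,"dx":0,"dy":0,"dz":0,"fingers":0.0},{"rx":0,"ry":0,"rz":0.02,"dx":0,"dy":0,"dz":0,"fingers":0.0},{"rx":0,"ry":0,"rz":0,"dx":0,"dy":0,"dz":0,"fingers":0.0},{"rx":0,"ry":0,"rz":0,"dx":0,"dy":0,"dz":0,"fingers":0.0},{"rx":0,"ry":0,"rz":0,"dx":0,"dy":0,"dz":0,"fingers":0.0}]}}

```text
time_s: 11.25
position: [0.5305, 0.2121, 0.1148]
tool_rot: [[0.938, 0.345, -0.0], [0.345, -0.938, -0.0], [-0.0, -0.0, -1.0]]
ft_force: [-0.1, -0.5, -4.0]
grip_width: 0.0109
gripper_force: 78.1
```

Run:
```python
from h import *
deltas((.5305,.2126),np.radians(20.2))
w=env.get_image("wrist");vis=w["color"].copy()
for dth,col in((20.2,(255,0,255)),):
    c,s=np.cos(np.radians(dth)),np.sin(np.radians(dth));p=(.5938-.11*c+.095*s,.3158-.11*s-.095*c)
    T=lambda P:proj(w,[p[0]+c*P[0]-s*P[1],p[1]+s*P[0]+c*P[1],P[2]])
    for z in(.055,):
        for L in([(.11,-.115,z),(.11,.083,z)],[(.098,.095,z),(-.13,.095,z)],[(.13,-.115,z),(.13,.083,z)],[(.098,.115,z),(-.13,.115,z)]):
            q=np.array([T(P) for P in L]);print(q.round(1).tolist());cv2.polylines(vis,[np.round(q*16).astype(np.int32)],False,col,1,shift=4)
cv2.imwrite("pics/w4.png",cv2.resize(vis,(800,600)))
cv2.imwrite("raw4.png",w["color"])
```

```text
pos [0.5305 0.2121 0.1148] yaw 20.2 z [-1.e-04 -0.e+00 -1.e+00] dx,dy [ 0.0002 -0.0005] rz -0.0 F [-0.1 -0.5 -4. ] T [0.02 0.01 0.03] grip 0.0109 78.1 t 11.25
[[521.0, 70.3], [169.1, 69.8]]
[[150.5, 92.4], [186.4, 396.3]]
[[529.5, 30.5], [165.2, 30.1]]
[[115.7, 92.3], [161.2, 396.2]]
```

View pics/w4.png

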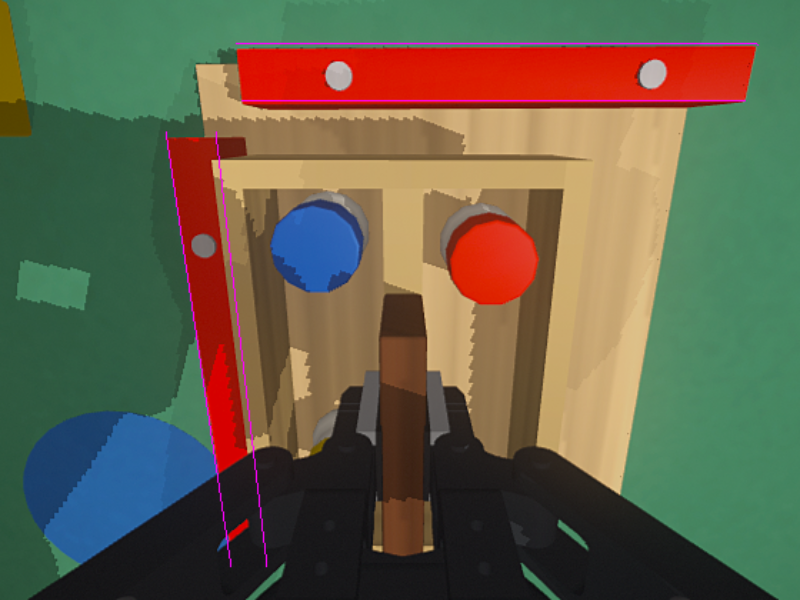

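The tray hangs level above the board with its rim just inside both fences, and the pots are standing. Far fence spans (238–755, ~45–105), left fence (167–245, 138–470). I'll measure the fence lines precisely.

Run:
```python
from h import *
w=env.get_image("wrist");a=w["color"].astype(int)
red=(a[...,2]>80)&(a[...,2]>2.2*a[...,1])&(a[...,2]>2.2*a[...,0])
def rep(n,px):
    P=np.array([at_z(w,q,.055)[:2] for q in px]);m=P.mean(0);u=np.linalg.svd(P-m)[2][0]
    r=(P-m)@[-u[1],u[0]];k=abs(r)<np.median(abs(r))*3+1e-4;P=P[k];m=P.mean(0);u=np.linalg.svd(P-m)[2][0]
    print(n,"angle",np.degrees(np.arctan2(u[1],u[0]))%180,"mean",m.round(4),"resid",np.std((P-m)@[-u[1],u[0]]).round(5),len(P));return m,u
px=[(x,np.argmax(red[20:60,x])+20-.5) for x in range(175,522,3) if red[20:60,x].any()]
m1,u1=rep("far outer",px)
px=[(np.argmax(red[y,105:180])+105-.5,y) for y in range(105,315,3) if red[y,105:180].any()]
m2,u2=rep("left outer",px)
t=np.linalg.solve(np.c_[u1,-u2],m2-m1);oc=m1+t[0]*u1
th=np.radians(20.2);print("outer corner",oc,"inner corner",oc+[-.02*np.cos(th)+.02*np.sin(th),-.02*np.sin(th)-.02*np.cos(th)])
```

```text
far outer angle 110.50498688337153 mean [0.6498 0.218 ] resid 0.00013 116
left outer angle 20.57109096045187 mean [0.5071 0.305 ] resid 0.00019 70
outer corner [0.60367921 0.3412226 ] inner corner [0.59181532 0.31554678]
```

Both fences agree on 20.54°, with the corner at (0.592, 0.3155). I'll correct the yaw and descend.

{"api": "arm_command", "payload": {"deltas": [{"rx":0,"ry":0,"rz":-0.006,"dx":0,"dy":0,"dz":0.003,"fingers":0.0},{"rx":0,"ry":0,"rz":0,"dx":0,"dy":0,"dz":0.007,"fingers":0.0},{"rx":0,"ry":0,"rz":0,"dx":0,"dy":0,"dz":0.01,"fingers":0.0},{"rx":0,"ry":0,"rz":0,"dx":0,"dy":0,"dz":0.01,"fingers":0.0},{"rx":0,"ry":0,"rz":0,"dx":0,"dy":0,"dz":0.009,"fingers":0.0},{"rx":0,"ry":0,"rz":0,"dx":0,"dy":0,"dz":0.006,"fingers":0.0},{"rx":0,"ry":0,"rz":0,"dx":0,"dy":0,"dz":0.004,"fingers":0.0},{"rx":0,"ry":0,"rz":0,"dx":0,"dy":0,"dz":0.002,"fingers":0.0},{"rx":0,"ry":0,"rz":0,"dx":0,"dy":0,"dz":0.001,"fingers":0.0},{"rx":0,"ry":0,"rz":0,"dx":0,"dy":0,"dz":0,"fingers":0.0},{"rx":0,"ry":0,"rz":0,"dx":0,"dy":0,"dz":0,"fingers":0.0}]}}

```text
time_s: 12.45
position: [0.5307, 0.2122, 0.0631]
tool_rot: [[0.936, 0.351, 0.001], [0.351, -0.936, 0.0], [0.001, 0.0, -1.0]]
ft_force: [-0.4, -0.6, -3.7]
grip_width: 0.0109
gripper_force: 78.1
```

{"api": "arm_command", "payload": {"deltas": [{"rx":0,"ry":0,"rz":0,"dx":0,"dy":0,"dz":0.001,"fingers":0.0},{"rx":0,"ry":0,"rz":0,"dx":0,"dy":0,"dz":0.001,"fingers":0.0},{"rx":0,"ry":0,"rz":0,"dx":0,"dy":0,"dz":0,"fingers":0.0},{"rx":0,"ry":0,"rz":0,"dx":0,"dy":0,"dz":0,"fingers":0.0}]}}

```text
time_s: 12.85
position: [0.5305, 0.2122, 0.0608]
tool_rot: [[0.936, 0.351, -0.0], [0.351, -0.936, 0.0], [-0.0, -0.0, -1.0]]
ft_force: [-0.9, 0.4, -4.0]
grip_width: 0.011
gripper_force: 78.1
```

{"api": "arm_command", "payload": {"deltas": [{"rx":0,"ry":0,"rz":0,"dx":0,"dy":0,"dz":0.0008,"fingers":0.0},{"rx":0,"ry":0,"rz":0,"dx":0,"dy":0,"dz":0,"fingers":0.0},{"rx":0,"ry":0,"rz":0,"dx":0,"dy":0,"dz":0,"fingers":0.0}]}}

```text
time_s: 13.15
position: [0.5307, 0.2122, 0.0602]
tool_rot: [[0.936, 0.351, 0.0], [0.351, -0.936, 0.0], [0.0, 0.0, -1.0]]
ft_force: [0.0, 0.5, -2.9]
grip_width: 0.0108
gripper_force: 78.2
```

{"api": "arm_command", "payload": {"deltas": [{"rx":0,"ry":0,"rz":0,"dx":0,"dy":0,"dz":0.0005,"fingers":0.0},{"rx":0,"ry":0,"rz":0,"dx":0,"dy":0,"dz":0,"fingers":0.0},{"rx":0,"ry":0,"rz":0,"dx":0,"dy":0,"dz":0,"fingers":0.0}]}}

```text
time_s: 13.45
position: [0.5308, 0.2122, 0.0601]
tool_rot: [[0.936, 0.351, 0.001], [0.351, -0.936, 0.0], [0.001, 0.0, -1.0]]
ft_force: [-2.1, -0.3, 5.6]
grip_width: 0.0107
gripper_force: 79.3
```

On the board, with about 10 N of downward load. Next I slide toward the fences.

{"api": "arm_command", "payload": {"deltas": [{"rx":0,"ry":0,"rz":0,"dx":0.001,"dy":-0.001,"dz":0,"fingers":0.0},{"rx":0,"ry":0,"rz":0,"dx":0.002,"dy":-0.002,"dz":0,"fingers":0.0},{"rx":0,"ry":0,"rz":0,"dx":0.003,"dy":-0.003,"dz":0,"fingers":0.0},{"rx":0,"ry":0,"rz":0,"dx":0.003,"dy":-0.003,"dz":0,"fingers":0.0},{"rx":0,"ry":0,"rz":0,"dx":0.003,"dy":-0.003,"dz":0,"fingers":0.0},{"rx":0,"ry":0,"rz":0,"dx":0.002,"dy":-0.003,"dz":0,"fingers":0.0},{"rx":0,"ry":0,"rz":0,"dx":0.001,"dy":-0.002,"dz":0,"fingers":0.0},{"rx":0,"ry":0,"rz":0,"dx":0,"dy":0,"dz":0,"fingers":0.0},{"rx":0,"ry":0,"rz":0,"dx":0,"dy":0,"dz":0,"fingers":0.0}]}}

```text
time_s: 14.35
position: [0.5393, 0.2337, 0.0602]
tool_rot: [[0.936, 0.351, 0.002], [0.351, -0.936, 0.001], [0.002, -0.0, -1.0]]
ft_force: [0.6, 1.9, 5.2]
grip_width: 0.0111
gripper_force: 79.4
```

```bash
cat >> h.py <<'E'
def jf():
    o=env.observe();th=np.radians(20.54);c,s=np.cos(th),np.sin(th);J=np.array([[c,s],[-s,c]])
    print("gap",(-(J@(o["position"][:2]-[.5918,.3155]))-[.075,.055]).round(4),"Fjig",(J@o["ft_force"][:2]).round(1),"Tjig",(J@o["wrist_torque"][:2]).round(2))
    deltas((.5,.2),np.radians(20.54))
E
python3 -c "
from h import *
jf()"
```

```text
gap [0.0029 0.0032] Fjig [1.2 1.6] Tjig [ 0.15 -0.01]
pos [0.5393 0.2337 0.0602] yaw 20.54 z [ 2.1e-03  8.0e-04 -1.0e+00] dx,dy [-0.0486  0.0178] rz -0.0 F [0.6 1.9 5.2] T [0.14 0.04 0.08] grip 0.0111 79.4 t 14.35
```

{"api": "arm_command", "payload": {"deltas": [{"rx":0,"ry":0,"rz":0,"dx":0.001,"dy":0,"dz":0,"fingers":0.0},{"rx":0,"ry":0,"rz":0,"dx":0.001,"dy":0,"dz":0,"fingers":0.0},{"rx":0,"ry":0,"rz":0,"dx":0.0005,"dy":0,"dz":0,"fingers":0.0},{"rx":0,"ry":0,"rz":0,"dx":0,"dy":0,"dz":0,"fingers":0.0}]}}

```text
time_s: 14.75
position: [0.5412, 0.2343, 0.0601]
tool_rot: [[0.936, 0.351, 0.001], [0.351, -0.936, 0.0], [0.001, 0.0, -1.0]]
ft_force: [-1.2, -0.9, 6.4]
grip_width: 0.0112
gripper_force: 79.7
```

{"api": "arm_command", "payload": {"deltas": [{"rx":0,"ry":0,"rz":0,"dx":0.0005,"dy":0,"dz":0,"fingers":0.0},{"rx":0,"ry":0,"rz":0,"dx":0.0005,"dy":0,"dz":0,"fingers":0.0},{"rx":0,"ry":0,"rz":0,"dx":0,"dy":0,"dz":0,"fingers":0.0}]}}

```text
time_s: 15.05
position: [0.5418, 0.2345, 0.0601]
tool_rot: [[0.936, 0.351, 0.0], [0.351, -0.936, -0.0], [0.0, 0.0, -1.0]]
ft_force: [-3.5, -1.2, 7.3]
grip_width: 0.0111
gripper_force: 79.9
```

```bash
python3 -c "
from h import *
jf()"
```

```text
gap [0.0002 0.0033] Fjig [-3.7  0.1] Tjig [-0.04  0.48]
pos [0.5418 0.2345 0.0601] yaw 20.53 z [ 3.e-04 -0.e+00 -1.e+00] dx,dy [-0.0513  0.0177] rz -0.0001 F [-3.5 -1.2  7.3] T [-0.2   0.43  0.05] grip 0.0111 79.9 t 15.05
```

{"api": "arm_command", "payload": {"deltas": [{"rx":0,"ry":0,"rz":0,"dx":0,"dy":-0.001,"dz":0,"fingers":0.0},{"rx":0,"ry":0,"rz":0,"dx":0,"dy":-0.001,"dz":0,"fingers":0.0},{"rx":0,"ry":0,"rz":0,"dx":0,"dy":-0.0005,"dz":0,"fingers":0.0},{"rx":0,"ry":0,"rz":0,"dx":0,"dy":-0.0005,"dz":0,"fingers":0.0},{"rx":0,"ry":0,"rz":0,"dx":0,"dy":0,"dz":0,"fingers":0.0}]}}

```text
time_s: 15.55
position: [0.5409, 0.2369, 0.0601]
tool_rot: [[0.937, 0.351, 0.0], [0.351, -0.937, -0.001], [0.0, 0.001, -1.0]]
ft_force: [-2.2, -3.2, 7.2]
grip_width: 0.011
gripper_force: 79.8
```

{"api": "arm_command", "payload": {"deltas": [{"rx":0,"ry":0,"rz":0,"dx":0.0005,"dy":0,"dz":0,"fingers":0.0},{"rx":0,"ry":0,"rz":0,"dx":0.0003,"dy":0,"dz":0,"fingers":0.0},{"rx":0,"ry":0,"rz":0,"dx":0,"dy":0,"dz":0,"fingers":0.0}]}}

```text
time_s: 15.85
position: [0.5409, 0.2369, 0.0601]
tool_rot: [[0.936, 0.351, -0.001], [0.351, -0.936, -0.001], [-0.002, 0.001, -1.0]]
ft_force: [-6.3, -5.5, 10.2]
grip_width: 0.0106
gripper_force: 80.1
```

```bash
python3 -c "
from h import *
jf()"
```

```text
gap [0.0002 0.0007] Fjig [-7.9 -2.9] Tjig [-0.41  1.  ]
pos [0.5409 0.2369 0.0601] yaw 20.53 z [-0.0013 -0.0013 -1.    ] dx,dy [-0.0513  0.0202] rz -0.0001 F [-6.3 -5.5 10.2] T [-0.73  0.79 -0.08] grip 0.0106 80.1 t 15.85
```

{"api": "arm_command", "payload": {"deltas": [{"rx":0,"ry":0,"rz":0,"dx":0,"dy":-0.0006,"dz":0,"fingers":0.0},{"rx":0,"ry":0,"rz":0,"dx":0,"dy":-0.0005,"dz":0,"fingers":0.0},{"rx":0,"ry":0,"rz":0,"dx":0,"dy":0,"dz":0,"fingers":0.0},{"rx":0,"ry":0,"rz":0,"dx":0,"dy":0,"dz":0,"fingers":0.0}]}}

```text
time_s: 16.25
position: [0.5407, 0.2374, 0.0601]
tool_rot: [[0.937, 0.351, -0.001], [0.351, -0.937, -0.002], [-0.002, 0.002, -1.0]]
ft_force: [-6.1, -8.7, 9.7]
grip_width: 0.0109
gripper_force: 80.2
```

```bash
python3 -c "
from h import *
jf()"
```

```text
gap [0.0002 0.0002] Fjig [-8.7 -6. ] Tjig [-0.81  1.12]
pos [0.5407 0.2374 0.0601] yaw 20.53 z [-0.0011 -0.0023 -1.    ] dx,dy [-0.0513  0.0207] rz -0.0002 F [-6.1 -8.7  9.7] T [-1.15  0.77 -0.03] grip 0.0109 80.2 t 16.25
```

{"api": "arm_command", "payload": {"deltas": [{"rx":0.0012,"ry":0.0012,"rz":0,"dx":0.0003,"dy":-0.0005,"dz":0,"fingers":0.0},{"rx":0.0013,"ry":0.001,"rz":0,"dx":0.0002,"dy":-0.0004,"dz":0,"fingers":0.0},{"rx":0,"ry":0,"rz":0,"dx":0,"dy":0,"dz":0,"fingers":0.0},{"rx":0,"ry":0,"rz":0,"dx":0,"dy":0,"dz":0,"fingers":0.0}]}}

```text
time_s: 16.65
position: [0.5407, 0.2374, 0.0601]
tool_rot: [[0.937, 0.351, -0.001], [0.351, -0.937, -0.001], [-0.001, 0.001, -1.0]]
ft_force: [-6.7, -13.7, 10.5]
grip_width: 0.0109
gripper_force: 80.4
```

```bash
python3 -c "
from h import *
jf()"
```

```text
gap [0.0002 0.0002] Fjig [-11.1 -10.4] Tjig [-1.57  1.49]
pos [0.5407 0.2374 0.0601] yaw 20.53 z [-6.e-04 -1.e-03 -1.e+00] dx,dy [-0.0513  0.0208] rz -0.0002 F [ -6.7 -13.7  10.5] T [-1.99  0.84  0.02] grip 0.0109 80.4 t 16.65
```

{"api": "arm_command", "payload": {"deltas": [{"rx":0.0008,"ry":0.0005,"rz":0,"dx":0.0003,"dy":-0.0004,"dz":0,"fingers":0.0},{"rx":0,"ry":0,"rz":0,"dx":0.0002,"dy":-0.0002,"dz":-0.0001,"fingers":0.0},{"rx":0,"ry":0,"rz":0,"dx":0,"dy":0,"dz":0,"fingers":0.0},{"rx":0,"ry":0,"rz":0,"dx":0,"dy":0,"dz":0,"fingers":0.0},{"rx":0,"ry":0,"rz":0,"dx":0,"dy":0,"dz":0,"fingers":0.0}]}}

```text
time_s: 17.15
position: [0.5407, 0.2375, 0.0601]
tool_rot: [[0.937, 0.351, -0.001], [0.351, -0.937, -0.001], [-0.002, 0.001, -1.0]]
ft_force: [-8.1, -17.4, 11.4]
grip_width: 0.0114
gripper_force: 80.5
```

```bash
python3 -c "
from h import *
jf()
w=env.get_image('wrist')['color'];s=env.get_image('scene')['color'][120:245,240:400]
cv2.imwrite('pics/fin.png',np.hstack([cv2.resize(w,(416,312)),cv2.resize(s,(384,312),interpolation=cv2.INTER_CUBIC)]))"
```

```text
gap [0.0002 0.0002] Fjig [-13.7 -13.5] Tjig [-2.08  1.87]
pos [0.5407 0.2375 0.0601] yaw 20.52 z [-0.0014 -0.0014 -1.    ] dx,dy [-0.0513  0.0208] rz -0.0003 F [ -8.1 -17.4  11.4] T [-2.6   1.02 -0.03] grip 0.0114 80.5 t 17.15
```

View pics/fin.png

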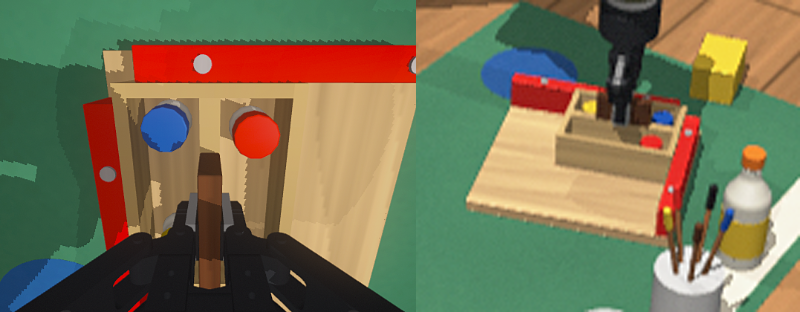

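The tray sits flat in the corner against both fences, the far one at (115–295, 82) and the left one at (110–135, 98–245). All three pots are standing. The push is about 13.5 N on each fence with near-zero yaw moment, so I'm handing it in.

```bash
python3 -c "
from rig import env
print(env.close_job())"
```

```text
the job is handed in; nothing more can be done
None
```

The job is handed in: the tray is flat on the jig board and flush against both fences, with all three pots standing, still gripped at 80 N and pushed with about 13.5 N against each fence, at 17 s of the 58 s allowed.

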